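# Open the push-and-turn safety cap

### The job

Open the bottle that has the red safety cap: push the cap down hard and, keeping it pressed, turn it about a quarter turn anticlockwise (seen from above), then lift it off and stand it, open side down, in the blue tray. Leave the white-capped bottle alone.

Things in the scene. Friction and masses are not known exactly. Their poses are not given: they have to be found in the camera images.
- red_bottle_cap_center (a point): Centre (half-way up) of the red, round, ribbed, hollow cap, 48 mm across, 44 mm tall, 60 g; z up along its axis; grip across any diameter. A spring lifts it: unpressed it turns only a few degrees. Press it down 7 to 9 mm (12 to 15 N; stop at 11 mm), hold it down and turn it anticlockwise seen from above; past 55 degrees it is free (80 is best, stop at 125) and lifts straight off.
- red_bottle: Amber bottle with the red cap, 61 mm across, in a black holder (plate 88 x 88 mm) bolted to the worktop: fixed. Origin on the worktop under its axis, z up. The locked cap's lower edge is at 100 mm, its top at 144 mm; a neck ring (43 mm across) lies 11 mm below that edge, the shoulder 15 to 25 mm below. Neck and plug reach 40 mm up into the cap: lift it 55 mm before moving sideways.
- cap_tray: Blue square tray, 140 x 140 mm, rim 12 mm high and 4 mm thick, floor 4 mm thick, fixed to the worktop. Origin at the centre of its underside, on the worktop; x and y along its sides. A cap standing in it has its centre 26 mm above the worktop.
- white_bottle_cap_center (a point): Centre of the white cap of the other amber bottle; same sizes and holder as the red-capped one. To be left alone. To the left of the work (y above 0.14) stand equipment and boxes up to 0.21 m tall (a grey pipette stand, a carton): cross them with the fingertips above 0.3 m.
Mind the look-alikes: they are no part of the job. There is more than one size of the cap_tray; the job needs the larger.

How it is judged:
On the way, in this order (a step that is already met when the one before it is completed fails the run):
1. the red cap is pushed down at least 5 mm on its bottle (z of red_bottle_cap_center in the frame of red_bottle below 0.117 m and horizontal distance between red_bottle_cap_center and red_bottle below 0.008 m), for 0.1 s.
2. the red cap, still on the neck, is turned past its hooks (angle between the x axis of red_bottle_cap_center and the x axis of red_bottle, either way round above 0.87 rad and z of red_bottle_cap_center in the frame of red_bottle below 0.13 m and horizontal distance between red_bottle_cap_center and red_bottle below 0.008 m), for 0.05 s.
At the end, for the whole second after the job is handed in: The red cap stands flat (within 7 degrees), open side down, on the floor of the blue tray, anywhere inside the rim (centre within 50 mm of the tray's centre along each side), released; the white cap is still on its bottle, moved less than 10 mm (x of red_bottle_cap_center in the frame of cap_tray between -0.05 and 0.05 m and y of red_bottle_cap_center in the frame of cap_tray between -0.05 and 0.05 m and height (world z) of red_bottle_cap_center below 0.03 m and angle between red_bottle_cap_center's own z axis and vertical below 0.12 rad and distance of white_bottle_cap_center from where it was at the start of the episode below 0.01 m); the robot touches nothing.
It fails at once if the white cap is disturbed (moved 10 mm or more) (distance of white_bottle_cap_center from where it was at the start of the episode above 0.01 m).
It also fails if it takes over 51 s, if anything falls off the work surface, if the arm or the gripper's body presses on something with over 40 N, if the wrist force passes 120 N, or if a joint passes its speed limit or range.

### The arm

A 6-joint arm with a two-finger parallel gripper is mounted at the origin on a cart in front of the work surface, level with it; the furniture and walls round the work are solid. World frame = base frame: x ahead of the robot, y to its left, z up, the work surface at z = 0. Lengths are in m, angles in rad, forces in N, time in s.
With the tool pointing down it reaches from about 0.35 to 0.95 m from the base axis. Payload 17.4 kg.
Tool frame: the origin (TCP) lies where the fingers leave the gripper's body, on its centre line; the fingertips stand 84 mm ahead of it and the grasp point (between the pads) lies 65 mm ahead of it; z points along the fingers, y is the line along which they close (so a half turn about z gives the same grasp; the last joint's range is limited). The gripper opens to 93 mm and grips with 3 to 60 N. Pads are 15 mm wide; open, the fingers measure 128 mm over their backs; the gripper's body (75 mm by 188 mm) begins 65 mm behind the grasp point.
Start: joints at [1.224, 0.116, 1.442, -0, 1.584, -0.038], TCP at [0.205, 0.643, 0.303] pointing down, gripper open.
Joint ranges: [-2.83, 2.83], [-0.83, 2.19], [0.07, 2.5], [-1.14, 4.28], [0.01, 3], [-2.97, 2.97]. Speed limits (rad/s): [1.89, 1.89, 2.22, 3.14, 3.14, 3.14].

### API

Orientations are given as [roll, pitch, yaw] about the fixed x, y, z axes, in that order (R = Rz(yaw) Ry(pitch) Rx(roll)).
In Python, from plant import telemetry, viewer, bot gives the robot as it stands.
- The arm moves only by the shell command python3 -m pendant 'ROWS'. ROWS is JSON, a list of rows, each an object with "claw": the closure, from -1 (fully open) to 1 (shut); "slide": the shift along the tool's x, y, z in m, a list of three; "spin": the turn about the tool's z in rad. A call has 1 to 12 rows; each row is the pose to reach, as a shift and turn from the pose commanded when the call began, along the tool's axes at that moment; what a row does not reach only later rows make up. A row lasts 1/12 s, in which the tool goes at most 41.7 mm and 7.16 degrees, less where a joint would pass 70% of its speed; a pose out of reach is approached as far as the arm can. A call with a gripper value outside its range is refused whole. The fingers move at their own pace and stop on an object; the grip force is fixed at half the most. Time passes only in rows, so rows that repeat a pose let the fingers close. It gives the time, the measured TCP pose, the force, the opening and the grip force at its end, in the units of the state.
- telemetry.state(): the state, without advancing time (a new reading comes with each control period).
- viewer.camera(name): name is "side" or "top" or "wrist"; returns a dict with "image" (420x560x3 uint8, red, green, blue), "z_map" (420x560 float32, m along the optical axis (not along the pixel's ray), 0 where there is no reading), "mtx" (3x3 intrinsics, pixels), "cam_to_world" (4x4, takes a point from camera to world coordinates). Camera axes: x right, y up, looking along -z (the intrinsics and any distortion apply to the point x, -y, -z); pixel columns grow to the right and rows downward; lengths in m; the calibration is good to about 2 mm. A picture is of the moment at which its call begins.
- bot.sign_off(): hands the job in; it is judged then, once.
The state is a dict: "time": time; "joint_pos": joint angles; "qvel": joint speeds; "tau": joint torques, N m; "ee_pos": TCP position; "tool_rot": TCP orientation; "force": force on the tool from outside, world axes, zero at the start; "moment": the same for the moment, N m; "grip_width": finger opening in m; "gripper_force": force on a finger pad.
Only numpy, scipy, OpenCV 4.12 (cv2) and the standard library are available. Lean on these libraries where they do the work, as an engineer would, in place of code of your own. Each camera call takes 0.05 s, during which the arm holds its last target. There are 200 camera calls.

## Working session

There is one attempt and no reset: what is moved stays moved. The work goes in short steps, Python scripts to look and compute and a shell command to move; the robot and the scene stay as the last step left them, time stands still between calls to the robot, and variables do not carry over. Pictures are saved under pics/ and viewed, at most 10 in all, crops included, and the job is handed in when it is done.

```bash
ls; mkdir -p pics
python3 - <<'E'
from plant import telemetry, viewer
import cv2, numpy as np
for n in ("top","side"):
    c=viewer.camera(n); cv2.imwrite(f"pics/{n}0.png",c["image"][...,::-1]); np.savez(f"{n}0.npz",**c)
    print(n,c["mtx"].tolist(),np.round(c["cam_to_world"],3).tolist(), c.keys())
s=telemetry.state(); print({k:np.round(v,3) for k,v in s.items()})
E
```

```text
pics
top [[454.40096549575054, 0.0, 276.9718893378065], [0.0, 454.40096549575054, 210.39320770969573], [0.0, 0.0, 1.0]] [[-0.023, 0.994, -0.105, 0.49], [-1.0, -0.025, -0.016, -0.208], [-0.018, 0.104, 0.994, 0.933], [0.0, 0.0, 0.0, 1.0]] dict_keys(['image', 'z_map', 'mtx', 'cam_to_world'])
side [[506.9090007651156, 0.0, 270.64444605505514], [0.0, 506.9090007651156, 209.6984706966372], [0.0, 0.0, 1.0]] [[0.959, 0.127, -0.253, 0.338], [-0.283, 0.408, -0.868, -1.058], [-0.007, 0.904, 0.427, 0.505], [0.0, 0.0, 0.0, 1.0]] dict_keys(['image', 'z_map', 'mtx', 'cam_to_world'])
{'time': np.float64(0.1), 'joint_pos': array([ 1.224,  0.116,  1.442, -0.   ,  1.584, -0.038]), 'qvel': array([-0.002, -0.001, -0.004, -0.001,  0.001,  0.   ]), 'tau': array([ 1.0000e-03, -7.2289e+01, -6.2387e+01,  7.8000e-02,  2.3000e-02,
       -0.0000e+00]), 'ee_pos': array([0.205, 0.643, 0.302]), 'tool_rot': array([-3.141, -0.   ,  2.833]), 'force': array([-0.04 ,  0.71 , -0.055]), 'moment': array([-0.036,  0.014,  0.016]), 'gripper_force': np.float64(0.0), 'grip_width': np.float64(0.093)}
```

View pics/top0.png

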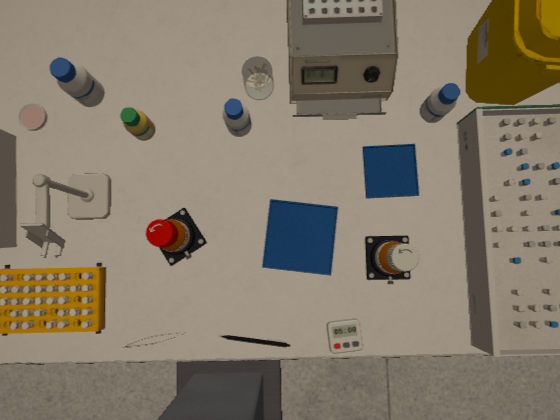

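View pics/side0.png

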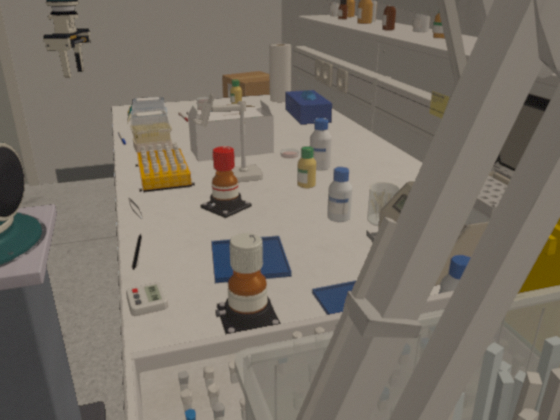

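The top view shows the red cap at (162,233) on the bottle at (180,237), and the white cap at (404,257), which must be left alone. The blue trays are at (300,237), large, and (390,170), small. In the side view the red cap is at (223,160), the large tray at (250,257), and the small tray at (345,297), partly hidden. I'll use the red cap, since it's the only red one, and the tray at (300,237), since it's the larger. Next I'll measure and make a confirming crop.

```bash
cat > h.py <<'E'
import numpy as np, cv2
def ray(c,u,v):
    K=c["mtx"];T=c["cam_to_world"]
    d=np.array([(u-K[0,2])/K[0,0],-(v-K[1,2])/K[1,1],-1.]);return T[:3,3],T[:3,:3]@d
def plane(c,u,v,z):
    o,d=ray(c,u,v);return o+d*(z-o[2])/d[2]
def cross(r1,r2):
    A=np.c_[r1[1],-r2[1]];s=np.linalg.lstsq(A,r2[0]-r1[0],rcond=None)[0]
    p,q=r1[0]+s[0]*r1[1],r2[0]+s[1]*r2[1];return (p+q)/2,np.linalg.norm(p-q)
def pts(c,m):
    v,u=np.nonzero(m&(c["z_map"]>0));K=c["mtx"];z=c["z_map"][v,u]
    P=np.c_[(u-K[0,2])/K[0,0]*z,-(v-K[1,2])/K[1,1]*z,-z]
    return P@c["cam_to_world"][:3,:3].T+c["cam_to_world"][:3,3]
def blobs(c,lo,hi,amin=80):
    h=cv2.cvtColor(c["image"],cv2.COLOR_RGB2HSV)
    if lo[0]<0: m=cv2.inRange(h,(0,)+lo[1:],hi)|cv2.inRange(h,(180+lo[0],)+lo[1:],(180,255,255))
    else: m=cv2.inRange(h,lo,hi)
    m=cv2.morphologyEx(m,cv2.MORPH_CLOSE,np.ones((5,5)))
    n,l,s,ce=cv2.connectedComponentsWithStats(m)
    return [(s[i,4],ce[i],s[i],l==i) for i in range(1,n) if s[i,4]>amin]
E
python3 - <<'E'
from h import *
np.set_printoptions(precision=4,suppress=True)
R={}
for n in("top","side"):
    c=dict(np.load(n+"0.npz"))
    for a,ce,s,m in blobs(c,(-6,170,80),(6,255,255)):
        P=pts(c,m);print(n,"red",a,ce,s); R.setdefault(n,(c,ce))
        print(" depth z 95%",np.percentile(P[:,2],[2,50,95,99])); t=np.percentile(P[:,2],95)
        Q=P[abs(P[:,2]-t)<.006];print(" top disc mid",len(Q),(Q.min(0)+Q.max(0))/2,Q.max(0)-Q.min(0))
    for a,ce,s,m in blobs(c,(100,120,50),(125,255,255),1000):
        r=cv2.minAreaRect(np.argwhere(m)[:,::-1].astype(np.float32));b=cv2.boxPoints(r)
        W=np.array([plane(c,*p,0.012) for p in b]);P=pts(c,m)
        print(n,"blue",a,ce,r,W.mean(0),np.linalg.norm(W[0]-W[1]),np.linalg.norm(W[1]-W[2]),"z",np.percentile(P[:,2],[5,50,95]))
print(cross(ray(R["top"][0],*R["top"][1]),ray(R["side"][0],*R["side"][1])))
c=R["top"][0];h=cv2.cvtColor(c["image"],cv2.COLOR_RGB2HSV)
cv2.imwrite("pics/crop1.png",cv2.resize(c["image"][130:300,130:430,::-1],None,fx=2.6,fy=2.6,interpolation=cv2.INTER_CUBIC))
E
```

```text
top red 659 [161.0258 232.7178] [146 220  32  27 659]
 depth z 95% [0.1086 0.1434 0.146  0.1468]
 top disc mid 545 [0.539  0.0115 0.1444] [0.0455 0.046  0.0084]
top blue 2656 [390.2218 170.4371] ((390.34771728515625, 170.36801147460938), (51.79660415649414, 52.224090576171875), 85.91438293457031) [ 0.6641 -0.4273  0.012 ] 0.107250784446472 0.1073966143788948 z [0.0003 0.0032 0.0086]
top blue 4611 [299.887 236.581] ((299.952880859375, 236.53746032714844), (68.15634155273438, 67.95763397216797), 6.519801616668701) [ 0.5335 -0.2386  0.012 ] 0.1378081448098234 0.1387778034814 z [0.0011 0.0039 0.0109]
side red 416 [223.3606 158.7139] [214 147  20  24 416]
 depth z 95% [0.1026 0.1279 0.1448 0.1456]
 top disc mid 118 [0.5384 0.006  0.1426] [0.0406 0.0426 0.0076]
(array([0.5403, 0.0141, 0.1205]), np.float64(0.0007419230942222029))
```

View pics/crop1.png

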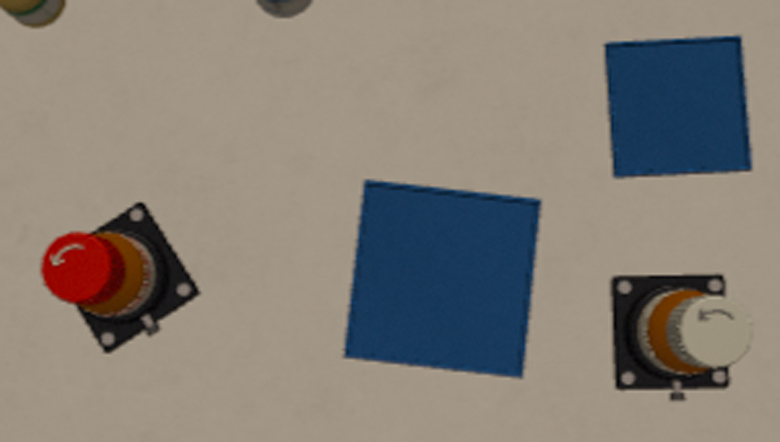

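The crop confirms the choice: the red cap with its arrow at about (162,233) on the left bottle, and the tray at (300,237), which measures 138 mm against 107 mm for the other. Now I'll raise the arm and cross towards the red cap.

```bash
python3 -m pendant '[{"claw":-1,"slide":[0,0,-0.05],"spin":0},{"claw":-1,"slide":[0,0,-0.1],"spin":0},{"claw":-1,"slide":[0,0,-0.12],"spin":0},{"claw":-1,"slide":[-0.51,-0.5,-0.12],"spin":1.2},{"claw":-1,"slide":[-0.51,-0.5,-0.12],"spin":1.2},{"claw":-1,"slide":[-0.51,-0.5,-0.12],"spin":1.2},{"claw":-1,"slide":[-0.51,-0.5,-0.12],"spin":1.2},{"claw":-1,"slide":[-0.51,-0.5,-0.12],"spin":1.2},{"claw":-1,"slide":[-0.51,-0.5,-0.12],"spin":1.2},{"claw":-1,"slide":[-0.51,-0.5,-0.12],"spin":1.2},{"claw":-1,"slide":[-0.51,-0.5,-0.12],"spin":1.2},{"claw":-1,"slide":[-0.51,-0.5,-0.12],"spin":1.2}]'
cat > d.py <<'E'
import sys,numpy as np
from plant import telemetry
from scipy.spatial.transform import Rotation as Ro
s=telemetry.state();R=Ro.from_euler("xyz",s["tool_rot"]).as_matrix()
t=np.array([float(a) for a in sys.argv[1:4]])
print("t",s["time"],"pos",np.round(s["ee_pos"],4),"rot",np.round(s["tool_rot"],3),"q",np.round(s["joint_pos"],2),"F",np.round(s["force"],1),"M",np.round(s["moment"],2),"w",s["grip_width"],s["gripper_force"])
if len(t)==3: print("tool delta",np.round(R.T@(t-s["ee_pos"]),4))
E
python3 d.py 0.54 0.012 0.303
```

```text
time: 1.1
ee_pos: [0.3807, 0.3097, 0.4226]
tool_rot: [3.142, 0.0, 1.702]
force: [1.2, 0.0, 0.3]
grip_width: 0.0928
gripper_force: 0.0
t 1.1 pos [0.3807 0.3097 0.4226] rot [3.142 0.    1.702] q [ 0.63 -0.29  1.63 -0.    1.8   0.5 ] F [1.2 0.  0.3] M [-0.03  0.09 -0.02] w 0.09282349504759242 0.0
tool delta [-0.3159  0.119   0.1196]
```

```bash
python3 -m pendant '[{"claw":-1,"slide":[-0.316,0.119,0],"spin":0.07},{"claw":-1,"slide":[-0.316,0.119,0],"spin":0.07},{"claw":-1,"slide":[-0.316,0.119,0],"spin":0.07},{"claw":-1,"slide":[-0.316,0.119,0],"spin":0.07},{"claw":-1,"slide":[-0.316,0.119,0],"spin":0.07},{"claw":-1,"slide":[-0.316,0.119,0.02],"spin":0.07},{"claw":-1,"slide":[-0.316,0.119,0.06],"spin":0.07},{"claw":-1,"slide":[-0.316,0.119,0.1],"spin":0.07},{"claw":-1,"slide":[-0.316,0.119,0.1],"spin":0.07},{"claw":-1,"slide":[-0.316,0.119,0.1],"spin":0.07},{"claw":-1,"slide":[-0.316,0.119,0.1],"spin":0.07}]'
python3 - <<'E'
from h import *
from plant import viewer
np.set_printoptions(precision=4,suppress=True)
c=viewer.camera("wrist");cv2.imwrite("pics/w1.png",c["image"][...,::-1]);np.savez("w1.npz",**c)
print(c["cam_to_world"])
for a,ce,s,m in blobs(c,(-6,150,60),(6,255,255),300):
    P=pts(c,m);t=np.percentile(P[:,2],90);Q=P[abs(P[:,2]-t)<.005];print(a,ce,s,"z",np.percentile(P[:,2],[2,50,90,98]),(Q.min(0)+Q.max(0))/2,Q.max(0)-Q.min(0),Q.mean(0))
E
python3 d.py 0.54 0.012 0.303
```

```text
time: 2.02
ee_pos: [0.5413, 0.0138, 0.3202]
tool_rot: [-3.137, -0.0, 1.636]
force: [-0.2, -0.0, 0.5]
grip_width: 0.0928
gripper_force: 0.0
[[ 0.9979 -0.0634 -0.012   0.5374]
 [ 0.0644  0.9673  0.2455  0.0806]
 [-0.0039 -0.2457  0.9693  0.4025]
 [ 0.      0.      0.      1.    ]]
3032 [281.4324 203.7193] [ 252  170   60   66 3032] z [0.1139 0.1444 0.1454 0.146 ] [0.5407 0.0129 0.1438] [0.0467 0.0469 0.0065] [0.5406 0.0134 0.1445]
t 2.0667 pos [0.5414 0.0147 0.3226] rot [-3.14  -0.     1.637] q [-0.02 -0.18  1.7   0.    1.62 -0.09] F [-0.7 -0.1  0.9] M [-0.06  0.05 -0.01] w 0.0928421750721766 0.0
tool delta [-0.0026 -0.0015  0.0196]
```

View pics/w1.png

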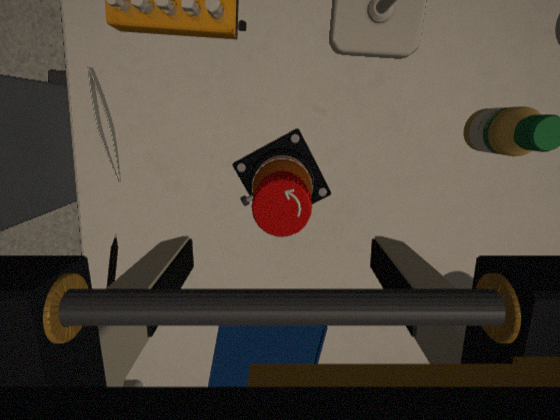

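The wrist view shows the red cap at (281,203), centred between the open fingers, with its top measured at z 0.144 m. The centre is (0.5405, 0.013), in agreement with the two fixed views. I'll descend.

```bash
python3 -m pendant '[{"claw":-1,"slide":[-0.002,-0.001,0.035],"spin":0},{"claw":-1,"slide":[-0.002,-0.001,0.07],"spin":0},{"claw":-1,"slide":[-0.002,-0.001,0.07],"spin":0},{"claw":-1,"slide":[-0.002,-0.001,0.07],"spin":0},{"claw":-1,"slide":[-0.002,-0.001,0.07],"spin":0}]'; python3 d.py 0.5404 0.0129 0.189
```

```text
time: 2.48
ee_pos: [0.5412, 0.0135, 0.2561]
tool_rot: [3.138, 0.0, 1.639]
force: [0.4, -0.0, 1.0]
grip_width: 0.0933
gripper_force: 0.0
t 2.4833 pos [0.5412 0.0135 0.2561] rot [3.138 0.    1.639] q [-0.02 -0.16  1.79  0.    1.51 -0.09] F [ 0.4 -0.   1. ] M [-0.13  0.07 -0.03] w 0.09327612019931408 0.0
tool delta [-0.0005 -0.001   0.0671]
```

```bash
python3 -m pendant '[{"claw":-1,"slide":[-0.001,-0.001,0.03],"spin":0},{"claw":-1,"slide":[-0.001,-0.001,0.055],"spin":0},{"claw":-1,"slide":[-0.001,-0.001,0.065],"spin":0},{"claw":-1,"slide":[-0.001,-0.001,0.065],"spin":0},{"claw":-1,"slide":[-0.001,-0.001,0.065],"spin":0},{"claw":-1,"slide":[-0.001,-0.001,0.065],"spin":0}]'; python3 d.py 0.5404 0.0129 0.189
```

```text
time: 2.98
ee_pos: [0.5405, 0.0118, 0.1903]
tool_rot: [3.139, 0.0, 1.638]
force: [0.0, 0.1, -0.2]
grip_width: 0.0934
gripper_force: 0.0
t 2.9833 pos [0.5405 0.0118 0.1903] rot [3.139 0.    1.638] q [-0.03 -0.13  1.87  0.    1.4  -0.09] F [ 0.   0.1 -0.2] M [-0.07  0.1   0.03] w 0.09337252730906638 0.0
tool delta [ 0.0011 -0.0001  0.0013]
```

Now I'll close on the cap.

```bash
python3 -m pendant '[{"claw":1,"slide":[0.001,0,0.002],"spin":0},{"claw":1,"slide":[0.001,0,0.002],"spin":0},{"claw":1,"slide":[0.001,0,0.002],"spin":0},{"claw":1,"slide":[0.001,0,0.002],"spin":0},{"claw":1,"slide":[0.001,0,0.002],"spin":0},{"claw":1,"slide":[0.001,0,0.002],"spin":0},{"claw":1,"slide":[0.001,0,0.002],"spin":0},{"claw":1,"slide":[0.001,0,0.002],"spin":0},{"claw":1,"slide":[0.001,0,0.002],"spin":0},{"claw":1,"slide":[0.001,0,0.002],"spin":0}]'; python3 d.py 0.5404 0.0129 0.189
```

```text
time: 3.82
ee_pos: [0.5397, 0.0127, 0.1858]
tool_rot: [3.141, 0.0, 1.638]
force: [0.4, 0.3, 0.3]
grip_width: 0.0474
gripper_force: 30.0
t 3.8167 pos [0.5397 0.0127 0.1858] rot [3.141 0.    1.638] q [-0.02 -0.12  1.87  0.    1.39 -0.09] F [0.4 0.3 0.3] M [-0.08 -0.1  -0.06] w 0.04735913150311347 29.999851305037737
tool delta [ 0.0002  0.0007 -0.0032]
```

```bash
python3 -m pendant '[{"claw":1,"slide":[0,0,0.002],"spin":0},{"claw":1,"slide":[0,0,0.004],"spin":0},{"claw":1,"slide":[0,0,0.006],"spin":0},{"claw":1,"slide":[0,0,0.008],"spin":0},{"claw":1,"slide":[0,0,0.008],"spin":0},{"claw":1,"slide":[0,0,0.008],"spin":0},{"claw":1,"slide":[0,0,0.008],"spin":0},{"claw":1,"slide":[0,0,0.008],"spin":0}]'; python3 d.py 0.5404 0.0129 0.189
```

```text
time: 4.48
ee_pos: [0.5399, 0.0126, 0.1787]
tool_rot: [3.141, 0.0, 1.638]
force: [-3.5, 0.5, 10.6]
grip_width: 0.0475
gripper_force: 30.0
t 4.4833 pos [0.5399 0.0126 0.1787] rot [3.141 0.    1.638] q [-0.02 -0.12  1.88 -0.    1.38 -0.09] F [-3.5  0.5 10.6] M [-0.06  0.58  0.03] w 0.04753904895353022 30.002341107465327
tool delta [ 0.0002  0.0006 -0.0103]
```

```bash
python3 -m pendant '[{"claw":1,"slide":[0,0,0.001],"spin":0},{"claw":1,"slide":[0,0,0.0015],"spin":0},{"claw":1,"slide":[0,0,0.0015],"spin":0},{"claw":1,"slide":[0,0,0.0015],"spin":-0.06},{"claw":1,"slide":[0,0,0.0015],"spin":-0.12},{"claw":1,"slide":[0,0,0.0015],"spin":-0.18},{"claw":1,"slide":[0,0,0.0015],"spin":-0.24},{"claw":1,"slide":[0,0,0.0015],"spin":-0.3},{"claw":1,"slide":[0,0,0.0015],"spin":-0.36},{"claw":1,"slide":[0,0,0.0015],"spin":-0.4},{"claw":1,"slide":[0,0,0.0015],"spin":-0.4}]'; python3 d.py 0.5404 0.0129 0.189
python3 - <<'E'
from h import *
from plant import viewer
c=viewer.camera("wrist");cv2.imwrite("pics/w2.png",c["image"][...,::-1])
E
```

```text
time: 5.4
ee_pos: [0.5403, 0.0126, 0.1776]
tool_rot: [3.139, 0.001, 2.041]
force: [-0.0, 0.0, 11.7]
grip_width: 0.0477
gripper_force: 30.0
t 5.4 pos [0.5403 0.0126 0.1776] rot [3.139e+00 1.000e-03 2.041e+00] q [-0.02 -0.12  1.88 -0.    1.38 -0.49] F [-0.   0.  11.7] M [-0.04 -0.   -0.01] w 0.04766905745719336 30.001535858027637
tool delta [ 0.0002  0.0003 -0.0114]
```

View pics/w2.png

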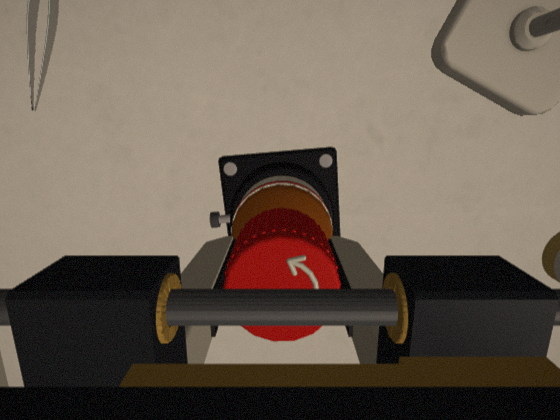

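In the wrist view the arrow, with its tip at (292,262), keeps its place relative to the fingers while the holder plate has rotated. So the cap turns with the grip, pressed about 8 mm. I'll turn the rest.

```bash
python3 -m pendant '[{"claw":1,"slide":[0,0,0],"spin":-0.1},{"claw":1,"slide":[0,0,0],"spin":-0.2},{"claw":1,"slide":[0,0,0],"spin":-0.3},{"claw":1,"slide":[0,0,0],"spin":-0.4},{"claw":1,"slide":[0,0,0],"spin":-0.5},{"claw":1,"slide":[0,0,0],"spin":-0.6},{"claw":1,"slide":[0,0,0],"spin":-0.7},{"claw":1,"slide":[0,0,0],"spin":-0.8},{"claw":1,"slide":[0,0,0],"spin":-0.9},{"claw":1,"slide":[0,0,0],"spin":-1.0},{"claw":1,"slide":[0,0,0],"spin":-1.05},{"claw":1,"slide":[0,0,0],"spin":-1.05}]'; python3 d.py 0.5404 0.0129 0.189
python3 - <<'E'
from h import *
from plant import viewer
c=viewer.camera("wrist");cv2.imwrite("pics/w3.png",c["image"][...,::-1])
E
```

```text
time: 6.45
ee_pos: [0.5403, 0.0127, 0.1776]
tool_rot: [3.142, 0.003, 3.092]
force: [-0.3, -1.0, 12.3]
grip_width: 0.0478
gripper_force: 30.0
t 6.45 pos [0.5403 0.0127 0.1776] rot [3.142e+00 3.000e-03 3.092e+00] q [-0.02 -0.12  1.88 -0.    1.38 -1.54] F [-0.3 -1.  12.3] M [-0.02 -0.02 -0.02] w 0.047830018010266755 30.00117613468319
tool delta [-0.0001  0.0002 -0.0114]
```

View pics/w3.png

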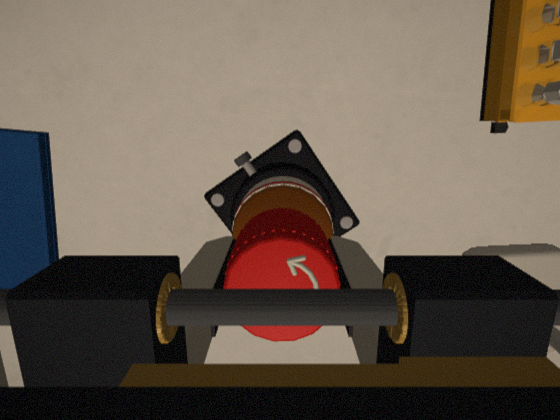

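The arrow is still at (292,262) relative to the fingers, so the cap has turned about 83° with the grip. Next I'll lift it straight up.

```bash
python3 -m pendant '[{"claw":1,"slide":[0,0,-0.005],"spin":0},{"claw":1,"slide":[0,0,-0.01],"spin":0},{"claw":1,"slide":[0,0,-0.02],"spin":0},{"claw":1,"slide":[0,0,-0.03],"spin":0},{"claw":1,"slide":[0,0,-0.045],"spin":0},{"claw":1,"slide":[0,0,-0.06],"spin":0},{"claw":1,"slide":[0,0,-0.08],"spin":0},{"claw":1,"slide":[0,0,-0.09],"spin":0},{"claw":1,"slide":[0,0,-0.09],"spin":0},{"claw":1,"slide":[0,0,-0.09],"spin":0}]'; python3 d.py 0.5335 -0.2386 0.265
python3 - <<'E'
from h import *
from plant import viewer
np.set_printoptions(precision=4,suppress=True)
c=viewer.camera("side")
for a,ce,s,m in blobs(c,(-6,170,80),(6,255,255)): print(a,ce,s,np.percentile(pts(c,m),[3,97],axis=0))
E
```

```text
time: 7.33
ee_pos: [0.5397, 0.0127, 0.2662]
tool_rot: [-3.142, 0.0, 3.088]
force: [-0.7, 0.1, -0.1]
grip_width: 0.0475
gripper_force: 30.0
t 7.3333 pos [0.5397 0.0127 0.2662] rot [-3.142  0.     3.088] q [-0.02 -0.17  1.78 -0.    1.53 -1.54] F [-0.7  0.1 -0.1] M [ 0.08 -0.03 -0.06] w 0.047456429419415205 29.99992382247001
tool delta [-0.0074 -0.2512  0.0012]
122 [214.6967 124.582 ] [212 115   7  20 122] [[ 0.5164 -0.0096  0.186 ]
 [ 0.527   0.0049  0.2251]]
```

The cap is off: it spans z 0.18 to 0.225 in the side view. Now I'll carry it to the tray.

```bash
python3 -m pendant '[{"claw":1,"slide":[0,-0.015,0],"spin":0},{"claw":1,"slide":[-0.002,-0.045,0],"spin":0},{"claw":1,"slide":[-0.003,-0.08,0],"spin":0},{"claw":1,"slide":[-0.004,-0.115,0],"spin":0},{"claw":1,"slide":[-0.005,-0.15,0],"spin":0},{"claw":1,"slide":[-0.006,-0.185,0],"spin":0},{"claw":1,"slide":[-0.007,-0.215,0],"spin":0},{"claw":1,"slide":[-0.007,-0.235,0],"spin":0},{"claw":1,"slide":[-0.007,-0.243,0],"spin":0},{"claw":1,"slide":[-0.007,-0.243,0],"spin":0},{"claw":1,"slide":[-0.007,-0.243,0],"spin":0}]'
python3 - <<'E'
from h import *
from plant import viewer
np.set_printoptions(precision=4,suppress=True)
for n in("wrist","side"):
    c=viewer.camera(n);cv2.imwrite(f"pics/{n}4.png",c["image"][...,::-1])
    for a,ce,s,m in blobs(c,(98,100,30),(128,255,255),600):
        P=pts(c,m);print(n,"blue",a,ce,np.percentile(P,[1,50,99],axis=0))
    for a,ce,s,m in blobs(c,(-6,150,60),(6,255,255),200):
        P=pts(c,m);print(n,"red",a,ce,np.percentile(P,[2,98],axis=0))
E
python3 d.py 0.5335 -0.23 0.09
```

```text
time: 8.3
ee_pos: [0.5334, -0.2299, 0.2653]
tool_rot: [3.141, -0.001, 3.087]
force: [-0.3, 0.3, 0.3]
grip_width: 0.0479
gripper_force: 30.0
wrist blue 14603 [272.2688 170.4799] [[ 0.4616 -0.3096  0.0026]
 [ 0.5153 -0.2411  0.0044]
 [ 0.5828 -0.1659  0.0131]]
wrist red 251 [532.2829 184.6972] [[ 0.5108 -0.0194  0.0552]
 [ 0.5631  0.0046  0.0611]]
wrist red 7141 [280.6814 254.1968] [[ 0.5086 -0.2511  0.1881]
 [ 0.5313 -0.2094  0.2256]]
wrist red 844 [281.4135 331.6979] [[ 0.5481 -0.2455  0.2229]
 [ 0.5556 -0.2179  0.2252]]
side blue 669 [273.1734 258.571 ] [[ 0.5453 -0.3139  0.0023]
 [ 0.5783 -0.256   0.0044]
 [ 0.6024 -0.1818  0.0124]]
side blue 611 [221.365  260.9083] [[ 0.4577 -0.3002  0.0022]
 [ 0.4798 -0.234   0.0045]
 [ 0.504  -0.162   0.0131]]
side red 263 [236.6958 160.4297] [[ 0.5084 -0.2517  0.1847]
 [ 0.5234 -0.2264  0.2247]]
t 8.4 pos [ 0.5337 -0.2292  0.2659] rot [ 3.141 -0.     3.089] q [-0.45 -0.08  1.7   0.    1.52 -1.97] F [-0.4 -0.  -0.2] M [ 0.01 -0.04  0.06] w 0.04758754313937298 29.99980665743351
tool delta [ 1.000e-04 -8.000e-04  1.759e-01]
```

View pics/side4.png

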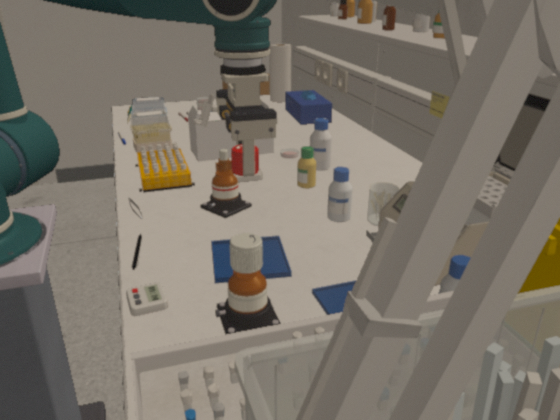

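The side view shows the open bottle neck at (224,165) and the cap held upright at (245,160) over the large tray at (250,257). Both views put the tray floor at z 0.0044 m. I'll lower the cap.

```bash
python3 -m pendant '[{"claw":1,"slide":[0,0,0.03],"spin":0},{"claw":1,"slide":[0,0,0.065],"spin":0},{"claw":1,"slide":[0,0,0.1],"spin":0},{"claw":1,"slide":[0,0,0.13],"spin":0},{"claw":1,"slide":[0,0,0.15],"spin":0},{"claw":1,"slide":[0,0,0.162],"spin":0},{"claw":1,"slide":[0,0,0.168],"spin":0},{"claw":1,"slide":[0,0,0.17],"spin":0},{"claw":1,"slide":[0,0,0.17],"spin":0},{"claw":1,"slide":[0,0,0.17],"spin":0},{"claw":1,"slide":[0,0,0.17],"spin":0}]';python3 d.py 0.5335 -0.23 0.09
```

```text
time: 9.32
ee_pos: [0.5341, -0.2305, 0.0976]
tool_rot: [-3.141, 0.002, 3.088]
force: [-0.7, -0.4, -0.8]
grip_width: 0.0479
gripper_force: 30.0
t 9.3167 pos [ 0.5341 -0.2305  0.0976] rot [-3.141e+00  2.000e-03  3.088e+00] q [-0.45  0.05  1.86  0.    1.23 -1.97] F [-0.7 -0.4 -0.8] M [ 0.05 -0.05 -0.04] w 0.0478536127302421 29.99989568721503
tool delta [0.0006 0.0005 0.0076]
```

```bash
python3 -m pendant '[{"claw":1,"slide":[0,0,0.002],"spin":0},{"claw":1,"slide":[0,0,0.003],"spin":0},{"claw":1,"slide":[0,0,0.004],"spin":0},{"claw":1,"slide":[0,0,0.005],"spin":0},{"claw":1,"slide":[0,0,0.006],"spin":0},{"claw":1,"slide":[0,0,0.006],"spin":0},{"claw":1,"slide":[0,0,0.006],"spin":0}]';python3 d.py 0.5335 -0.23 0.09
```

```text
time: 9.9
ee_pos: [0.5335, -0.2304, 0.0902]
tool_rot: [3.142, -0.0, 3.088]
force: [0.7, -0.8, -1.1]
grip_width: 0.0475
gripper_force: 30.0
t 9.9 pos [ 0.5335 -0.2304  0.0902] rot [ 3.142 -0.     3.088] q [-0.45  0.06  1.86 -0.    1.22 -1.97] F [ 0.7 -0.8 -1.1] M [0.02 0.02 0.05] w 0.04745229288693868 29.999623904004693
tool delta [0.0001 0.0004 0.0002]
```

```bash
python3 -m pendant '[{"claw":1,"slide":[0,0,0.001],"spin":0},{"claw":1,"slide":[0,0,0.001],"spin":0},{"claw":1,"slide":[0,0,0.001],"spin":0}]';python3 d.py; python3 -m pendant '[{"claw":-0.4,"slide":[0,0,0.0005],"spin":0},{"claw":-0.4,"slide":[0,0,0.0005],"spin":0},{"claw":-0.4,"slide":[0,0,0.0005],"spin":0},{"claw":-0.4,"slide":[0,0,0],"spin":0},{"claw":-0.4,"slide":[0,0,0],"spin":0},{"claw":-0.4,"slide":[0,0,0],"spin":0}]'; python3 d.py
```

```text
time: 10.15
ee_pos: [0.5337, -0.2304, 0.0895]
tool_rot: [-3.141, 0.0, 3.088]
force: [-1.0, -0.2, 3.4]
grip_width: 0.0471
gripper_force: 30.0
t 10.15 pos [ 0.5337 -0.2304  0.0895] rot [-3.141  0.     3.088] q [-0.45  0.06  1.86 -0.    1.22 -1.97] F [-1.  -0.2  3.4] M [0.06 0.12 0.06] w 0.047129282970566046 30.000533047132194
time: 10.65
ee_pos: [0.5336, -0.2304, 0.0892]
tool_rot: [-3.142, -0.0, 3.088]
force: [0.3, -0.3, 0.8]
grip_width: 0.0646
gripper_force: 0.0
t 10.65 pos [ 0.5336 -0.2304  0.0892] rot [-3.142 -0.     3.088] q [-0.45  0.06  1.86 -0.    1.22 -1.97] F [ 0.3 -0.3  0.8] M [0.03 0.04 0.04] w 0.06455498606307693 0.0
```

Contact was felt at 3.4 N and the fingers have let go at 64.6 mm opening. I'll retreat straight up and check.

```bash
python3 -m pendant '[{"claw":-0.4,"slide":[0,0,-0.01],"spin":0},{"claw":-0.4,"slide":[0,0,-0.03],"spin":0},{"claw":-0.4,"slide":[0,0,-0.06],"spin":0},{"claw":-0.4,"slide":[0,0,-0.1],"spin":0},{"claw":-0.4,"slide":[0,0,-0.14],"spin":0},{"claw":-0.4,"slide":[0,0,-0.18],"spin":0},{"claw":-0.4,"slide":[0,0,-0.22],"spin":0},{"claw":-0.4,"slide":[0,0,-0.22],"spin":0},{"claw":-0.4,"slide":[0,0,-0.22],"spin":0},{"claw":-0.4,"slide":[0,0,-0.22],"spin":0}]'
python3 - <<'E'
from h import *
from plant import viewer
np.set_printoptions(precision=4,suppress=True)
im=[]
for n in("wrist","side"):
    c=viewer.camera(n);im.append(cv2.resize(c["image"][...,::-1],(400,300)))
    for a,ce,s,m in blobs(c,(-6,150,60),(6,255,255),100):
        P=pts(c,m);print(n,"red",a,ce,np.percentile(P,[2,50,98],axis=0))
        Q=P[abs(P[:,2]-.048)<.004]
        if len(Q)>50: 
            k=np.c_[Q[:,:2],np.ones(len(Q))];print(" top mid",(Q.min(0)+Q.max(0))/2,"slope",np.linalg.lstsq(k,Q[:,2],rcond=None)[0][:2])
cv2.imwrite("pics/end.png",np.hstack(im))
E
python3 d.py
```

```text
time: 11.48
ee_pos: [0.5334, -0.2303, 0.3091]
tool_rot: [-3.142, -0.0, 3.088]
force: [-0.2, -0.7, -0.6]
grip_width: 0.0653
gripper_force: 0.0
wrist red 164 [500.7134 177.3902] [[ 0.5117 -0.0192  0.0553]
 [ 0.5331 -0.0154  0.0582]
 [ 0.5637  0.0023  0.0609]]
wrist red 1770 [281.3808 184.2119] [[ 0.51   -0.2524  0.0231]
 [ 0.5313 -0.2313  0.0482]
 [ 0.5545 -0.2103  0.0499]]
 top mid [ 0.5332 -0.2312  0.0477] slope [0.0047 0.0002]
t 11.5833 pos [ 0.5333 -0.2302  0.3078] rot [ 3.141e+00 -2.000e-03  3.088e+00] q [-0.45 -0.09  1.64 -0.    1.59 -1.97] F [ 1.2 -0.  -1.2] M [ 0.02 -0.05  0.02] w 0.06524048452909444 0.0
```

View pics/end.png

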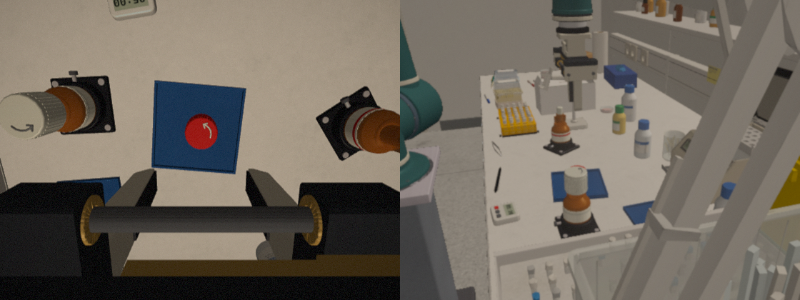

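In the left (wrist) half, the red cap stands flat at (201,131) in the large tray, with its top at 0.048 m and level. The white cap is still on its bottle at (33,115), and the gripper is clear, so I'm handing in.

```bash
python3 -c "
from plant import bot
print(bot.sign_off())"
```

```text
the job is handed in; nothing more can be done
None
```

I pressed the red cap down about 8 mm, turned it about 83° anticlockwise, lifted it off and stood it flat, open side down, in the larger blue tray; the white-capped bottle was left alone and the job was handed in at about 12 s (no verdict was returned).

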